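Load the cup steriliser and latch its sliding guard

ROBOT

A 6-joint arm with a two-finger parallel gripper is mounted at the origin on a cart in front of the work surface, level with it; the furniture and walls round the work are solid. World frame = base frame: x ahead of the robot, y to its left, z up, the work surface at z = 0. Lengths are in m, angles in rad, forces in N, time in s.
With the tool pointing down it reaches from about 0.275 to 0.725 m from the base axis. Payload 15.9 kg.
Tool frame: the origin (TCP) lies at the very end of the fingers, on their centre line; the grasp point (between the pads) lies 19 mm behind it; z points along the fingers, y is the line along which they close (so a half turn about z gives the same grasp; the last joint's range is limited). The gripper opens to 85 mm and grips with 20 to 120 N. Pads are 22 mm wide; open, the fingers measure 114 mm over their backs; the gripper's body (76 mm by 85 mm) begins 54 mm behind the grasp point. The pads swing forward as they close: fully open they stand 13 mm farther back than shut.
Start: joints at [-1.276, 0.213, -0.034, 1.323, 0, 1.571], TCP at [0.145, -0.478, 0.231] pointing down, gripper open.
Joint ranges: [-2.98, 2.98], [-0.74, 1.72], [-1.14, 1.35], [-2.1, 2.04], [-1.57, 1.44], [-3.14, 3.14]. Speed limits (rad/s): [1.89, 1.89, 2.39, 2.57, 3.14, 3.14].

INTERFACE

Orientations are given as a unit quaternion [x, y, z, w].
In Python, from plant import get_state, get_image, hand_in gives the robot as it stands. The module is installed in compiled form; this text tells all that it offers.
- The arm moves only by the tool jog_arm, never from a script. Its argument "rows" is a list of rows, each a list of 7 numbers: the shift along the tool's x, y, z in mm, then the turn, a rotation vector about the tool's x, y, z in rad, then the opening, from 0 (shut) to 1 (fully open). A call has 1 to 20 rows; each row shifts and turns the commanded pose from where the row before left it, along the tool's axes as they then stand; what a row does not reach is not made up. A row lasts 1/8 s, in which the tool goes at most 62.5 mm and 10.7 degrees, less where a joint would pass 70% of its speed; a pose out of reach is approached as far as the arm can. A call with a gripper value outside its range is refused whole. The fingers move at their own pace and stop on an object; the grip force is fixed at half the most. Time passes only in rows, so rows that do not move let the fingers close. It gives the time, the measured TCP pose, the force, the opening and the grip force at its end, in the units of the state.
- get_state(): the state, without advancing time (a new reading comes with each control period).
- get_image(name): name is "scene" or "top"; returns a dict with "color" (384x512x3 uint8, red, green, blue), "fx", "fy", "cx", "cy" (pixels), "D" ([k1, k2, p1, p2, k3] as OpenCV has them; the pictures are not rectified), "rvec" (rotation vector, rad) and "tvec" (3), from world to camera coordinates, as OpenCV has them. Camera axes: x right, y down, z forward; pixel columns grow to the right and rows downward; lengths in m; the calibration is good to about 2 mm. A picture is of the moment at which its call begins. There is no depth.
- hand_in(): hands the job in; it is judged then, once.
The state is a dict: "time_s": time; "joint_positions": joint angles; "dq": joint speeds; "joint_efforts": joint torques, N m; "tcp_pos": TCP position; "tcp_rot": TCP orientation; "wrist_force": force on the tool from outside, world axes, zero at the start; "ft_torque": the same for the moment, N m; "opening": finger opening in m; "gripper_force": force on a finger pad.
Only numpy, scipy, OpenCV 4.12 (cv2) and the standard library are available. Lean on these libraries where they do the work, as an engineer would, in place of code of your own. Each camera call takes 0.05 s, during which the arm holds its last target. There are 200 camera calls.

TASK

Stand the plain cream cup from the counter, mouth down as it is, on the wire rack in the cup steriliser, then slide the guard shut over it until the latch clicks and holds it shut on its own. Close it with a gentle, steady hand and stop once it has clicked, since leaning hard on it or slamming it bends the interlock bracket; leave everything else where it stands.

Things in the scene. Friction and masses are not known exactly. Their poses are not given: they have to be found in the camera images.
- cup: plain cream cup standing mouth down on the counter, left of the cup on a saucer. 49 mm high, 0.12 kg. Round body 59 mm wide at the mouth (below), 52 mm near the top; its axis lies 12 mm from the origin along the cup's +y. Handle, 14 mm thick, towards -y, ending 42 mm from the origin. Origin on the underside, z up. Grasp from above across the body along its x, about 27 mm above the mouth
- steriliser: UV cup steriliser, fixed, 176 mm (x) by 400 mm (y). Origin on the counter below its middle; front with rocker switch faces -x. At -y of the middle an open well, 160 mm (x) by 146 mm (y) inside, 150 mm between the rail lips; over the housing at +y the guard is parked; on the end block at -y stands the latch bracket, its black knob 145 mm high
- rack (a point): middle of the wire rack that is the well's floor, on the rack's upper side, 42 mm above the counter; axes as the steriliser's. The well's rim is 98 mm and the guard rails 115 mm above the counter; the shut guard's underside is 59 mm above the rack
- guard: sliding guard: framed brown tinted pane 156 mm (x) by 166 mm (y), 6 mm thick, bar handle across its middle; at the front end of its leading (-y) edge a steel tongue 16 mm wide reaches 27 mm ahead, over the well's front corner when parked. Origin mid underside, 101 mm above the counter; axes as the steriliser's. Shuts along -y. More than 15 N between it and the latch bracket bends the bracket
- guard_handle (a point): middle of the guard's black bar handle, 131 mm above the counter: bar 90 mm along the steriliser's x, 12 mm along y, 11 mm high, 20 mm clear of the pane on a post near each end. Can be pinched from above across its 12 mm, or pushed from its +y side
- guard_slide (a joint): travel of the guard in m from fully parked, growing as it shuts; starts between 0 and 0.010, about 1.5 N friction. It catches at 0.156 to 0.176, differing by machine and not measured. The push along the slide rises to 5 to 9 N over the last 15 mm, drops at the click, then rises about 6.5 N per mm on rubber buffers: at 10.5 to 13 N it is past the click. Short of the click it is not held
- latch (a joint): lift in m of the spring-loaded latch bolt with the black knob on the bracket: 0 down, up to 0.006 while the tongue passes under it, back at 0 once it has dropped behind the step of the tongue (the click)
- interlock (a joint): travel in m of the interlock switch's pin in the bracket, pressed by the tip of the guard's tongue: 0 with the guard away, about 0.004 with the guard caught by the latch
- shaker: bystander: glass shaker with a metal top, 44 mm across, 90 mm high, behind the steriliser; origin under its middle
- honey_jar: bystander: honey jar with a screw lid, 58 mm across, 85 mm high, at the left front; origin under its middle
Not all that is in view belongs to the job. What is shaped like the cup but green is not meant.

How it is judged:
On the way, in this order (a step that is already met when the one before it is completed fails the run):
1. the cup stands mouth down on the rack, let go, with the guard still open (x of cup in the frame of rack between -0.065 and 0.065 m and y of cup in the frame of rack between -0.065 and 0.065 m and z of cup in the frame of rack between -0.005 and 0.005 m and angle between cup's own z axis and vertical below 0.1 rad and contact force between the fingers and cup below 0.1 N and value of joint guard_slide below 0.05 m), for 0.2 s.
2. the guard is shut over it and the latch has dropped behind the tongue (value of joint interlock above 0.0025 m and value of joint latch below 0.0015 m and value of joint guard_slide above 0.15 m), for 0.2 s.
At the end, for the whole second after the job is handed in: the cup stands mouth down and upright (within 0.1 rad) on the rack inside the well; the guard is shut and held by its latch alone: interlock pin pressed more than 2.5 mm, latch bolt down again (lifted less than 1.5 mm), nothing touching the guard (all of step 2 and x of cup in the frame of rack between -0.065 and 0.065 m and y of cup in the frame of rack between -0.065 and 0.065 m and z of cup in the frame of rack between -0.005 and 0.005 m and angle between cup's own z axis and vertical below 0.1 rad and linear speed of cup below 0.02 m/s and contact force between the fingers and guard below 0.1 N).
It fails at once if the guard is slammed or leaned on: more than 15 N between the guard and its latch bracket (contact force between guard and steriliser above 15 N).
It fails at once if a bystander is shifted more than 30 mm or knocked over (distance of any of shaker, honey_jar from where it was at the start of the episode above 0.03 m or angle between any of shaker, honey_jar's own z axis and vertical above 0.5 rad).
It fails at once if the cup is toppled (angle between cup's own z axis and vertical above 0.8 rad).
It also fails if it takes over 67 s, if anything falls off the work surface, if the arm or the gripper's body presses on something with over 40 N, if the wrist force passes 120 N, or if a joint passes its speed limit or range.

## Working session

There is one attempt and no reset: what is moved stays moved. The work goes in short steps, Python scripts to look and compute and a tool call to move; the robot and the scene stay as the last step left them, time stands still between calls to the robot, and variables do not carry over. Pictures are saved under pics/ and viewed, at most 10 in all, crops included, and the job is handed in when it is done.

Besides the shell and the picture viewer there is one more tool, called after "Emit:" in YAML: its name, and indented under it one key for each argument. jog_arm: Moves the arm, as the interface text tells. Its arguments: {"type":"object","properties":{"rows":{"type":"array","items":{"type":"array","items":{"type":"number"}}}},"required":["rows"]}

```bash
mkdir -p pics; cat > h.py <<'E'
import numpy as np, cv2
from plant import get_state, get_image
def ray(im,uv):
    K=np.array([[im['fx'],0,im['cx']],[0,im['fy'],im['cy']],[0,0,1]])
    p=cv2.undistortPoints(np.array([[uv]],float),K,np.array(im['D']))[0,0]
    R=cv2.Rodrigues(np.array(im['rvec'],float))[0]
    return -R.T@np.array(im['tvec']), R.T@np.array([p[0],p[1],1])
def onz(im,uv,z):
    c,d=ray(im,uv); return c+d*(z-c[2])/d[2]
def proj(im,P):
    K=np.array([[im['fx'],0,im['cx']],[0,im['fy'],im['cy']],[0,0,1]])
    return cv2.projectPoints(np.array(P,float).reshape(-1,3),np.array(im['rvec'],float),np.array(im['tvec'],float),K,np.array(im['D']))[0][:,0]
E
python3 - <<'E'
from h import *
import pickle
for n in('scene','top'):
    im=get_image(n); pickle.dump(im,open(n+'.pkl','wb'))
    cv2.imwrite(f'pics/{n}0.png',cv2.resize(im['color'][:,:,::-1],(768,576)))
    print(n,ray(im,(256,192)))
print(get_state())
E
```

```text
scene (array([-0.07718435, -0.85874581,  0.95927591]), array([ 0.47781056,  0.58170723, -0.65832968]))
top (array([-0.48469214,  0.01073151,  1.42795325]), array([ 0.62632876, -0.05102235, -0.77797766]))
{'time_s': 0.1, 'joint_positions': array([-1.27599973e+00,  2.13299492e-01, -3.49861858e-02,  1.32346122e+00,
        4.48116252e-07,  1.57079305e+00]), 'dq': array([ 0.00069968,  0.0003767 ,  0.00164553, -0.00025808,  0.00040317,
        0.00161977]), 'joint_efforts': array([-1.20732617e-03, -6.87250113e+01,  4.87806237e+01,  1.22623690e-02,
        6.45154032e-06,  2.47446889e-05]), 'tcp_pos': array([ 0.14518919, -0.4781554 ,  0.23087339]), 'tcp_rot': array([ 9.89156172e-01,  1.46866746e-01, -6.95807929e-05, -4.70166913e-04]), 'wrist_force': array([-0.09210516,  0.01719543,  0.04699096]), 'ft_torque': array([0.02075285, 0.02809375, 0.00316165]), 'gripper_force': 0.0, 'opening': 0.08511850910548421}
```

View pics/top0.png

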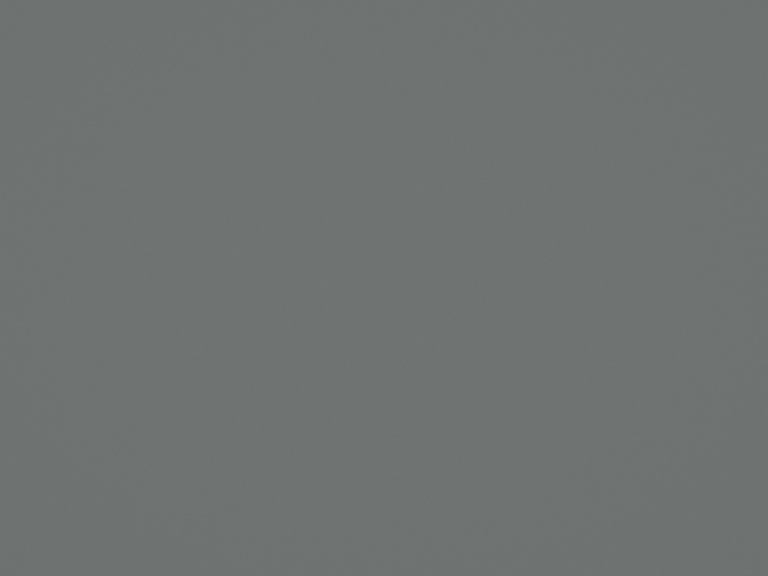

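View pics/scene0.png

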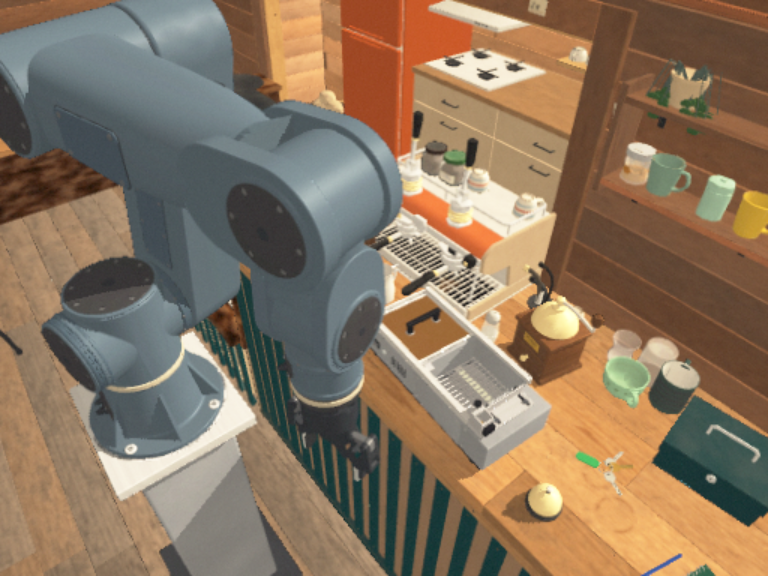

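The top view is plain grey, either blocked or dead. The scene view shows the steriliser near (460,370) of 768, the saucer items hidden behind the arm, and green and cream cups on the right shelf. I'll check the layout before swinging the arm clear.

```bash
python3 - <<'E'
from h import *
import pickle
im=pickle.load(open('scene.pkl','rb')); t=pickle.load(open('top.pkl','rb'))
print(t['color'].mean((0,1)),t['color'].std((0,1)))
for n,uv,z in [('ster front corner',(480,470),.0),('ster rt',(548,410),.09),('ster backleft',(420,290),.1),('leftfront',(375,340),.1),('bar',(424,318),.131),('knob',(485,412),.145),('shaker',(491,338),0),('coffee near corner',(500,310),0),('machine top',(550,212),.3),('grinder',(545,375),0)]:
    print(n,onz(im,np.array(uv)/1.5,z).round(3))
# where does the counter appear in top
print(proj(t,[[.4,y,0] for y in(-.4,0,.4)]).round())
c=im['color'][120:330,200:370,::-1]
cv2.imwrite('pics/c1.png',cv2.resize(c,None,fx=2.8,fy=2.8,interpolation=2))
E
```

```text
[110.77033997 115.50572713 113.90309143] [0.86771275 0.85410777 0.85631142]
ster front corner [ 0.429 -0.548  0.   ]
ster rt [ 0.58  -0.571  0.09 ]
ster backleft [ 0.61  -0.158  0.1  ]
leftfront [ 0.424 -0.221  0.1  ]
bar [ 0.531 -0.258  0.131]
knob [ 0.444 -0.519  0.145]
shaker [ 0.709 -0.316  0.   ]
coffee near corner [ 0.801 -0.262 -0.   ]
machine top [ 0.855 -0.303  0.3  ]
grinder [ 0.721 -0.474  0.   ]
[[346. 239.]
 [241. 248.]
 [134. 258.]]
```

View pics/c1.png

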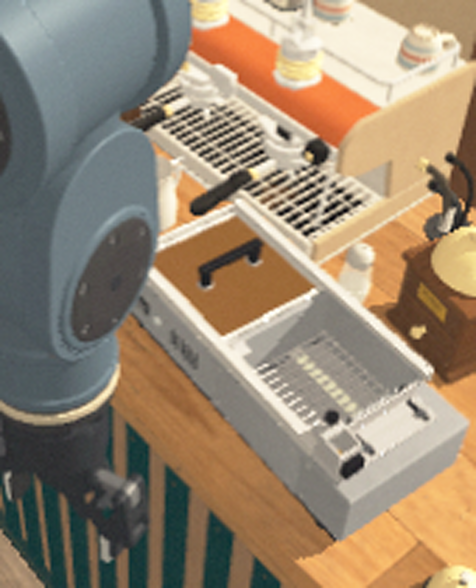

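The steriliser lies at about (0.51,-0.37), y axis near world y; in the crop the well is near (330,370) and the parked guard near (235,265). The coffee machine is behind at x>0.65. The cup must be hidden at the left. I'll lift, draw in and swing left.

Emit:
jog_arm:
  rows:
    - [0, -30, -50, 0, 0, 0, 1]
    - [0, -30, -50, 0, 0, 0, 1]
    - [0, -30, -30, 0, 0, 0, 1]
    - [58, -4.5, 0, 0, 0, -0.15, 1]
    - [59.6, -4.5, 0, 0, 0, -0.15, 1]
    - [59.6, -4.5, 0, 0, 0, -0.15, 1]
    - [59.6, -4.5, 0, 0, 0, -0.15, 1]
    - [59.6, -4.5, 0, 0, 0, -0.15, 1]
    - [59.6, -4.5, 0, 0, 0, -0.15, 1]
    - [59.6, -4.5, 0, 0, 0, -0.15, 1]
    - [59.6, -4.5, 0, 0, 0, -0.15, 1]
    - [59.6, -4.5, 0, 0, 0, -0.15, 1]
    - [59.6, -4.5, 0, 0, 0, -0.15, 1]
    - [59.6, -4.5, 0, 0, 0, -0.15, 1]
    - [59.6, -4.5, 0, 0, 0, -0.15, 1]
    - [59.6, -4.5, 0, 0, 0, -0.15, 1]
    - [59.6, -4.5, 0, 0, 0, -0.15, 1]
    - [59.6, -4.5, 0, 0, 0, -0.15, 1]
    - [59.6, -4.5, 0, 0, 0, -0.15, 1]
    - [0, 0, 0, 0, 0, 0, 1]

```text
time_s: 2.6
tcp_pos: [0.1705, 0.35, 0.3611]
tcp_rot: [0.217, 0.976, -0.0, -0.0]
wrist_force: [1.0, 0.4, -0.0]
opening: 0.0854
gripper_force: 0.0
```

```bash
python3 - <<'E'
from h import *
import pickle
for n in('scene','top'):
    im=get_image(n); pickle.dump(im,open(n+'.pkl','wb'))
    print(im['color'].std())
    cv2.imwrite(f'pics/{n}1.png',cv2.resize(im['color'][:,:,::-1],(768,576)))
E
```

```text
52.71052987312556
2.146227742010819
```

View pics/scene1.png

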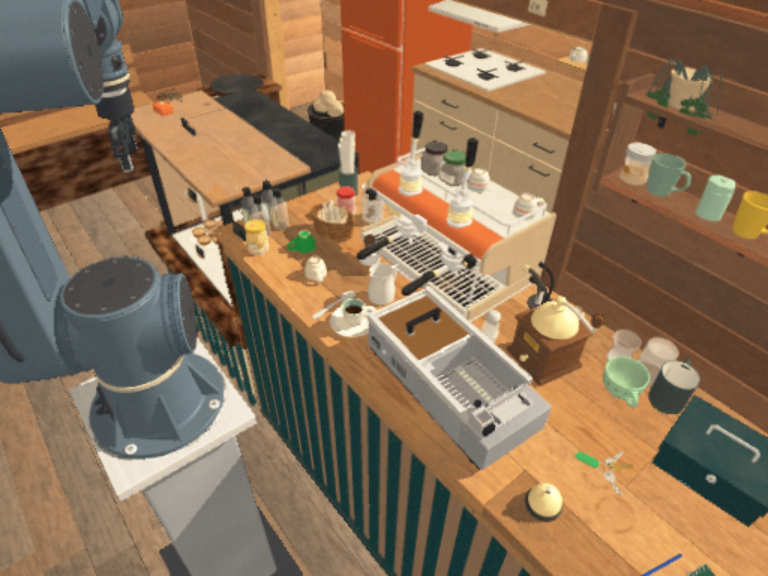

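Now the counter is clear. Candidates in the 768 px view:
- Cream cup at (316,268).
- Green cup at (302,240).
- Saucer cup at (352,312).
- Jug at (382,283).
- Striped cups on the machine at (478,180) and (525,205).

I choose (316,268), which is left of the saucer. The top camera is still blocked, so I'll use heights with the scene view.

```bash
python3 - <<'E'
from h import *
import pickle
im=pickle.load(open('scene.pkl','rb')); 
a=im['color'][:,:,::-1]
A=cv2.resize(a[150:215,180:270],None,fx=8,fy=8,interpolation=2)[:,:720]
cv2.imwrite('pics/cup.png',A)
B=cv2.resize(a[185:315,240:370],None,fx=4.6,fy=4.6,interpolation=2)
cv2.imwrite('pics/ster.png',B)
for u in [(210,179)]: print(onz(im,u,.025))
E
```

```text
[0.50347297 0.14433784 0.025     ]
```

View pics/cup.png

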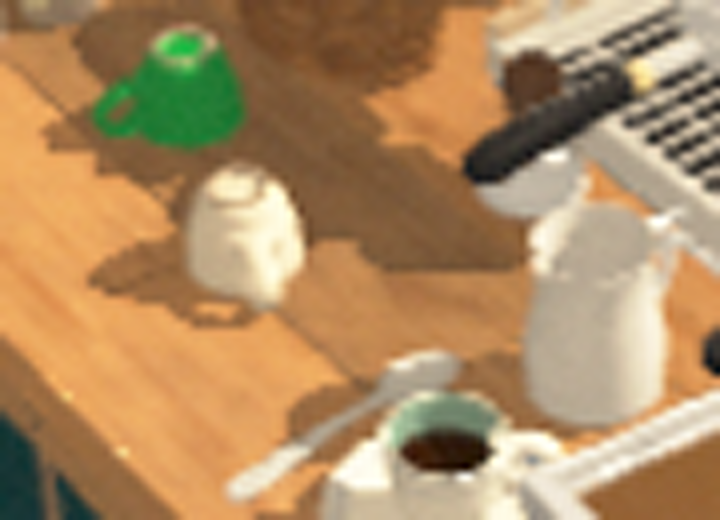

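View pics/ster.png

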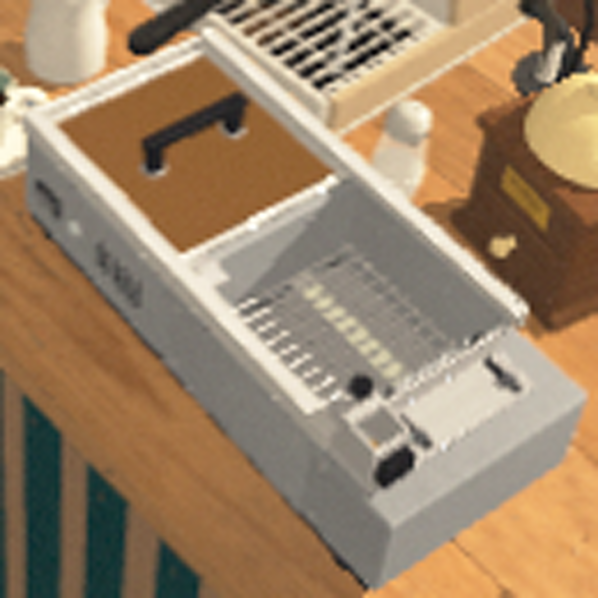

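```bash
python3 - <<'E'
from h import *
import pickle
im=pickle.load(open('scene.pkl','rb'))
S=lambda x,y:(240+x/4.6-.4,185+y/4.6-.4); C=lambda x,y:(180+x/8-.45,150+y/8-.45)
print('cup top',onz(im,C(240,186),.049).round(4))
for z in(.12,.16,.2,.25): print('pf tip',z,onz(im,C(480,160),z).round(3))
for n,p,z in [('panecor +y-x',(60,122),.107),('+y+x',(207,55),.107),('-y+x',(335,178),.107),('-y-x',(190,250),.107),('bar -x',(145,135),.1365),('bar +x',(245,97),.1365),('rail outer +y-x',(28,118),.115),('rail +y+x',(207,18),.115),('rail -y+x',(525,310),.115),('rail -y-x',(310,412),.115),('block top near',(390,522),.098),('block rt',(587,395),.098),('bottom near',(370,588),0),('rack back left',(345,250),.042),('rack back right',(457,340),.042),('knob',(361,380),.145),('shaker base',(395,190),0)]:
    print(n,onz(im,S(*p),z).round(4))
# cream mask contour of cup
a=im['color'].astype(int); h=cv2.cvtColor(im['color'],cv2.COLOR_RGB2HSV)
m=((h[...,1]<95)&(h[...,2]>140)).astype(np.uint8)
n,l,st,ce=cv2.connectedComponentsWithStats(m)
k=l[181,210]; print(st[k],ce[k])
ys,xs=np.where(l==k); 
for r in range(ys.min(),ys.max()+1): q=xs[ys==r]; print(r,q.min(),q.max(),end='; ')
ax=onz(im,C(240,186),.049)[:2]
t=np.linspace(0,2*np.pi,72)
for R,z in((.0295,0),(.026,.045)):
    P=proj(im,np.c_[ax[0]+R*np.cos(t),ax[1]+R*np.sin(t),0*t+z]); print('\n',z,P.min(0).round(1),P.max(0).round(1))
E
```

```text
cup top [0.509 0.153 0.049]
pf tip 0.12 [0.564 0.021 0.12 ]
pf tip 0.16 [ 0.533 -0.021  0.16 ]
pf tip 0.2 [ 0.502 -0.062  0.2  ]
pf tip 0.25 [ 0.464 -0.115  0.25 ]
panecor +y-x [ 0.4714 -0.1749  0.107 ]
+y+x [ 0.6057 -0.1866  0.107 ]
-y+x [ 0.5896 -0.3398  0.107 ]
-y-x [ 0.4636 -0.3265  0.107 ]
bar -x [ 0.4912 -0.2455  0.1365]
bar +x [ 0.5732 -0.2604  0.1365]
rail outer +y-x [ 0.4505 -0.1638  0.115 ]
rail +y+x [ 0.6283 -0.1609  0.115 ]
rail -y+x [ 0.596  -0.5068  0.115 ]
rail -y-x [ 0.4286 -0.4761  0.115 ]
block top near [ 0.4201 -0.5549  0.098 ]
block rt [ 0.5865 -0.5702  0.098 ]
bottom near [ 0.4311 -0.5459  0.    ]
rack back left [ 0.594  -0.3564  0.042 ]
rack back right [ 0.5957 -0.4639  0.042 ]
knob [ 0.4514 -0.4922  0.145 ]
shaker base [ 0.7016 -0.3137  0.    ]
[204 171  14  18 184] [210.14130435 179.21195652]
171 208 211; 172 207 212; 173 205 214; 174 205 215; 175 204 215; 176 204 216; 177 204 216; 178 204 216; 179 204 217; 180 204 217; 181 204 217; 182 204 217; 183 204 216; 184 204 215; 185 206 214; 186 208 214; 187 211 214; 188 212 213; 
 0 [203.2 177.6] [217.5 186.8]

 0.045 [203.2 169.7] [216.1 177.6]
```

```bash
python3 - <<'E'
from h import *
import pickle
im=pickle.load(open('scene.pkl','rb'))
ax=np.array([.509,.153])
for d in range(-180,0,15):
    a=np.radians(d); u=np.array([np.cos(a),np.sin(a)])
    print(d,[proj(im,[*(ax+u*r),z])[0].round(1).tolist() for r,z in((.054,.012),(.054,.03),(.045,.04))])
h=cv2.cvtColor(im['color'],cv2.COLOR_RGB2HSV)
print(h[170:192,200:222,2])
print(im['color'][188:196,196:220].sum(2))
E
```

```text
-180 [[199.0, 185.1], [198.6, 181.6], [200.3, 178.8]]
-165 [[201.2, 186.7], [200.8, 183.2], [202.2, 180.1]]
-150 [[204.1, 187.8], [203.7, 184.3], [204.6, 181.1]]
-135 [[207.4, 188.4], [207.1, 184.9], [207.4, 181.5]]
-120 [[211.0, 188.3], [210.7, 184.9], [210.4, 181.5]]
-105 [[214.4, 187.7], [214.2, 184.3], [213.3, 181.0]]
-90 [[217.6, 186.6], [217.3, 183.2], [215.9, 180.1]]
-75 [[220.2, 185.0], [220.0, 181.6], [218.1, 178.8]]
-60 [[222.1, 183.0], [221.9, 179.6], [219.7, 177.2]]
-45 [[223.1, 180.9], [222.9, 177.5], [220.6, 175.4]]
-30 [[223.3, 178.8], [223.1, 175.3], [220.8, 173.6]]
-15 [[222.6, 176.7], [222.4, 173.3], [220.2, 171.9]]
[[132 134 132 130 127 124 122 123 143 165 158 144 136 123 122 122 119 120
  118 119 123 124]
 [131 127 134 132 129 130 140 191 217 185 178 185 183 143 125 124 123 121
  118 120 120 119]
 [130 152 172 132 134 151 210 244 248 241 246 231 180 195 179 126 127 125
  125 122 119 120]
 [185 172 141 129 140 187 235 250 250 250 251 238 203 249 252 189 128 127
  126 128 126 127]
 [193 176 127 134 157 185 210 239 247 251 249 230 213 251 255 247 126 127
  127 129 12
[... 1697 characters left out ...]
92 490 501 501 456 346 337 351 374 369 431 458 350 322 334 404 470
  413 371 391 397 412 417]
 [501 499 493 499 507 501 491 440 325 338 330 346 348 327 329 413 467 486
  472 407 357 398 420 425]
 [499 500 497 491 497 508 510 489 478 474 476 481 479 479 474 485 489 487
  480 464 432 388 392 425]
 [496 496 494 500 489 495 497 509 500 506 499 490 495 487 488 495 494 486
  496 484 474 436 381 386]
 [473 480 494 483 489 478 483 492 502 509 509 497 491 494 486 485 492 496
  493 494 476 472 439 373]
 [470 475 490 494 484 476 464 478 492 500 504 511 501 497 490 489 492 497
  503 505 494 482 476 477]
 [495 472 475 492 485 482 471 472 472 494 500 504 500 493 483 486 482 497
  501 509 504 505 506 500]]
```

Emit:
jog_arm:
  rows:
    - [0, 0, 0, 0, 0, 0.165, 1]
    - [0, 0, 0, 0, 0, 0.165, 1]
    - [0, 0, 0, 0, 0, 0.165, 1]
    - [0, 0, 0, 0, 0, 0.165, 1]
    - [0, 0, 0, 0, 0, 0.165, 1]
    - [0, 0, 0, 0, 0, 0.165, 1]
    - [0, 0, 0, 0, 0, 0.165, 1]
    - [0, 0, 0, 0, 0, 0.165, 1]
    - [0, 0, 0, 0, 0, 0.165, 1]
    - [-10, 55, 0, 0, 0, 0, 1]
    - [-10, 55, 0, 0, 0, 0, 1]
    - [-10, 55, 0, 0, 0, 0, 1]
    - [-10, 55, 0, 0, 0, 0, 1]
    - [-10, 55, 0, 0, 0, 0, 1]
    - [-10, 55, 0, 0, 0, 0, 1]
    - [-9, 55, 0, 0, 0, 0, 1]
    - [0, 0, 55, 0, 0, 0, 1]
    - [0, 0, 55, 0, 0, 0, 1]
    - [0, 0, 55, 0, 0, 0, 1]
    - [0, 0, 45, 0, 0, 0, 1]

```text
time_s: 5.2
tcp_pos: [0.5094, 0.1456, 0.1491]
tcp_rot: [0.824, 0.567, -0.001, -0.0]
wrist_force: [0.1, 0.1, 0.0]
opening: 0.0854
gripper_force: 0.0
```

```bash
python3 - <<'E'
from h import *
import pickle
im0=pickle.load(open('scene.pkl','rb'))
print('green',onz(im0,(180+190/8,150+110/8),.025).round(3))
s=get_state(); print(s['tcp_pos'],s['tcp_rot'])
im=get_image('scene')
cv2.imwrite('pics/g1.png',cv2.resize(im['color'][120:220,150:290,::-1],None,fx=5,fy=5,interpolation=2))
print(((proj(im,[s['tcp_pos'],[.509,.153,.049]])-[150,120])*5).round())
E
```

```text
green [0.539 0.248 0.025]
[0.50943235 0.14562826 0.14909996] [ 8.23733301e-01  5.66977113e-01 -6.25141943e-04 -1.07776614e-04]
[[294. 166.]
 [298. 264.]]
```

View pics/g1.png

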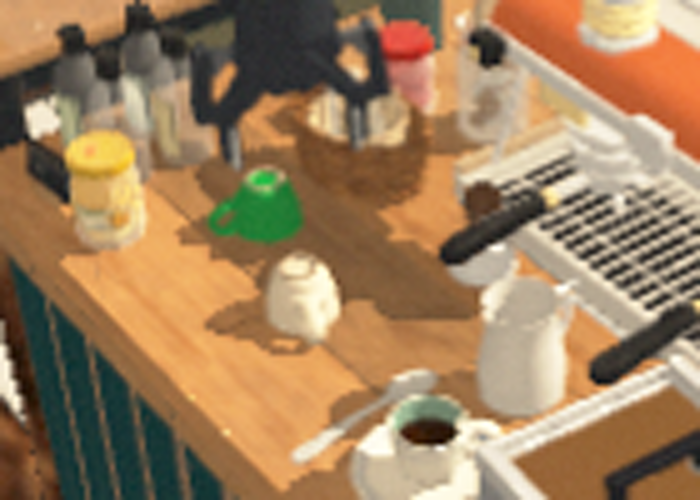

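Fingertips at (232,165) and (357,145) straddle the cup axis as planned, the handle faces the camera at about (320,330), and the green cup is clear. I'll descend and grasp.

Emit:
jog_arm:
  rows:
    - [7, -2.5, 20, 0, 0, 0, 1]
    - [0, 0, 35, 0, 0, 0, 1]
    - [0, 0, 35, 0, 0, 0, 1]
    - [0, 0, 25, 0, 0, 0, 1]
    - [0, 0, 15, 0, 0, 0, 1]
    - [0, 0, 9, 0, 0, 0, 1]
    - [0, 0, 0, 0, 0, 0, 1]
    - [0, 0, 0, 0, 0, 0, 0.4]
    - [0, 0, 0, 0, 0, 0, 0.4]
    - [0, 0, 0, 0, 0, 0, 0.4]
    - [0, 0, 0, 0, 0, 0, 0.4]
    - [0, 0, 0, 0, 0, 0, 0.4]
    - [0, 0, 0, 0, 0, 0, 0.4]
    - [0, 0, 0, 0, 0, 0, 0.4]

```text
time_s: 7.0
tcp_pos: [0.5103, 0.1557, 0.0136]
tcp_rot: [0.823, 0.569, 0.001, 0.0]
wrist_force: [-4.6, -2.7, 15.6]
opening: 0.0513
gripper_force: 59.9
```

Emit:
jog_arm:
  rows:
    - [0, 0, -10, 0, 0, 0, 0.4]
    - [0, 0, -20, 0, 0, 0, 0.4]
    - [0, 0, -40, 0, 0, 0, 0.4]
    - [0, 0, -50, 0, 0, 0, 0.4]
    - [0, 0, -50, 0, 0, 0, 0.4]
    - [0, 0, -50, 0, 0, 0, 0.4]
    - [0, 0, -50, 0, 0, 0, 0.4]
    - [0, 0, -40, 0, 0, 0, 0.4]
    - [0, 0, -10, 0, 0, 0, 0.4]
    - [0, 0, 0, 0, 0, 0, 0.4]

```text
time_s: 8.25
tcp_pos: [0.5098, 0.1555, 0.3322]
tcp_rot: [0.823, 0.569, 0.0, 0.0]
wrist_force: [0.3, 0.6, -1.8]
opening: 0.0508
gripper_force: 62.4
```

```bash
python3 - <<'E'
from h import *
im=get_image('scene'); s=get_state(); print(s['tcp_pos'],s['opening'],s['gripper_force'],s['wrist_force'])
p=proj(im,s['tcp_pos'])[0]; print(p)
x,y=int(p[0])-35,max(0,int(p[1])-35)
A=cv2.resize(im['color'][y:y+70,x:x+70,::-1],None,fx=6,fy=6,interpolation=2)
B=cv2.resize(im['color'][185:315,240:370,::-1],(420,420),interpolation=2)
cv2.imwrite('pics/g2.png',np.hstack([A,B])[:, :800])
E
```

```text
[0.50953206 0.15545016 0.33136937] 0.05088210223277352 62.44441923355733 [-0.22154142  0.27887463 -1.99920958]
[203.84146945 109.87474635]
```

View pics/g2.png

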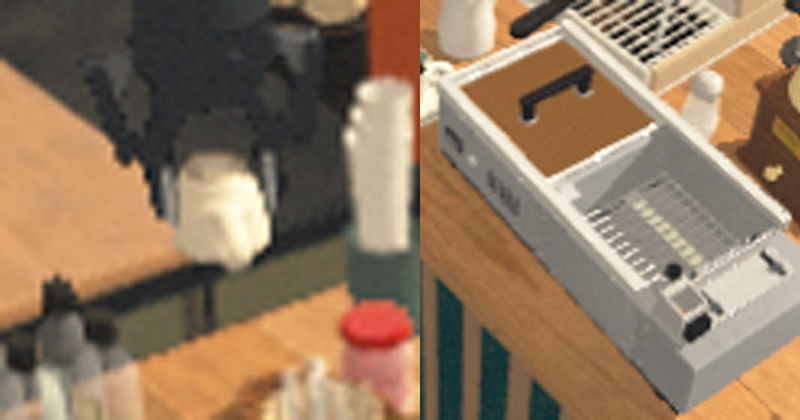

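Cup is held upright. Now over to the well.

Emit:
jog_arm:
  rows:
    - [-22, 8.7, 0, 0, 0, 0, 0.4]
    - [-44, 17.4, 0, 0, 0, 0, 0.4]
    - [-44, 17.4, 0, 0, 0, 0, 0.4]
    - [-44, 17.4, 0, 0, 0, 0, 0.4]
    - [-44, 17.4, 0, 0, 0, 0, 0.4]
    - [-44, 17.4, 0, 0, 0, 0, 0.4]
    - [-44, 17.4, 0, 0, 0, 0, 0.4]
    - [-44, 17.4, 0, 0, 0, 0, 0.4]
    - [-44, 17.4, 0, 0, 0, 0, 0.4]
    - [-44, 17.4, 0, 0, 0, 0, 0.4]
    - [-44, 17.4, 0, 0, 0, 0, 0.4]
    - [-44, 17.4, 0, 0, 0, 0, 0.4]
    - [-22, 8.7, 0, 0, 0, 0, 0.4]
    - [0, 0, 0, 0, 0, -0.09, 0.4]
    - [0, 0, 0, 0, 0, -0.1, 0.4]
    - [0, 0, 30, 0, 0, -0.086, 0.4]
    - [0, 0, 50, 0, 0, 0, 0.4]
    - [0, 0, 50, 0, 0, 0, 0.4]
    - [0, 0, 40, 0, 0, 0, 0.4]
    - [0, 0, 0, 0, 0, 0, 0.4]

```text
time_s: 10.8
tcp_pos: [0.5163, -0.4105, 0.1583]
tcp_rot: [0.736, 0.676, -0.001, -0.004]
wrist_force: [-1.0, 0.6, -0.9]
opening: 0.051
gripper_force: 62.8
```

```bash
python3 - <<'E'
from h import *
im=get_image('scene'); s=get_state(); print(s['tcp_pos'],s['tcp_rot'],s['opening'])
B=cv2.resize(im['color'][165:315,240:390,::-1],(600,600),interpolation=2)
t=s['tcp_pos']
yw=-.085;R=np.array([[np.cos(yw),-np.sin(yw)],[np.sin(yw),np.cos(yw)]])
for c in [(-.08,-.073),(.08,-.073),(.08,.073),(-.08,.073)]:
    q=np.array([.519,-.424])+R@np.array(c)
    u=((proj(im,[*q,.098])[0]-[240,165])*4).astype(int); cv2.circle(B,tuple(map(int,u)),3,(0,0,255),-1)
for zz in (.042,): 
    u=((proj(im,[t[0],t[1],zz])[0]-[240,165])*4).astype(int); cv2.circle(B,tuple(map(int,u)),4,(255,0,0),-1)
cv2.imwrite('pics/g3.png',B)
E
```

```text
[ 0.5175575 -0.4114335  0.1611476] [ 7.36510280e-01  6.76424035e-01 -2.67839409e-04 -1.74943400e-03] 0.05069439966355132
```

View pics/g3.png

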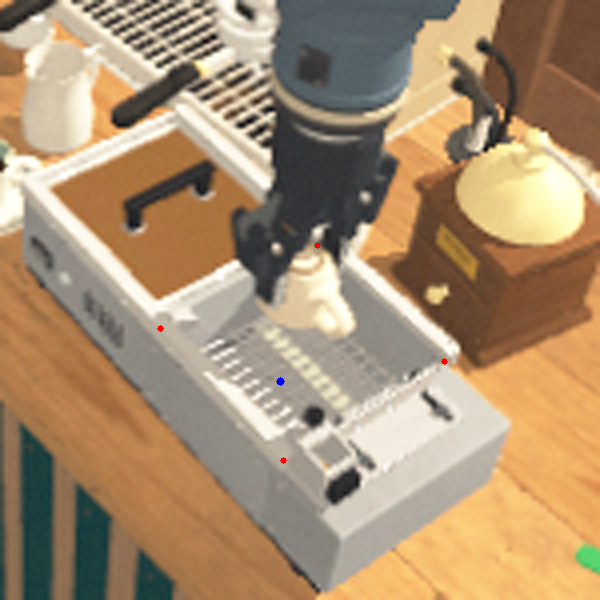

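The cup hangs upright above the well, and the projected axis at (280,380) sits mid-rack. I'll lower it.

Emit:
jog_arm:
  rows:
    - [0, 0, 30, 0, 0, 0, 0.4]
    - [0, 0, 30, 0, 0, 0, 0.4]
    - [0, 0, 25, 0, 0, 0, 0.4]
    - [0, 0, 12, 0, 0, 0, 0.4]
    - [0, 0, 4, 0, 0, 0, 0.4]
    - [0, 0, 0, 0, 0, 0, 0.4]
    - [0, 0, 0, 0, 0, 0, 0.4]

```text
time_s: 11.72
tcp_pos: [0.519, -0.4126, 0.0624]
tcp_rot: [0.737, 0.676, 0.0, 0.001]
wrist_force: [-0.5, -1.4, -1.1]
opening: 0.0516
gripper_force: 62.8
```

Emit:
jog_arm:
  rows:
    - [0, 0, 2, 0, 0, 0, 0.4]
    - [0, 0, 2, 0, 0, 0, 0.4]
    - [0, 0, 1, 0, 0, 0, 0.4]
    - [0, 0, 0, 0, 0, 0, 0.4]
    - [0, 0, 0, 0, 0, 0, 0.4]

```text
time_s: 12.35
tcp_pos: [0.5186, -0.4123, 0.0564]
tcp_rot: [0.737, 0.676, 0.0, 0.0]
wrist_force: [0.3, 0.1, -1.9]
opening: 0.0509
gripper_force: 62.8
```

Emit:
jog_arm:
  rows:
    - [0, 0, 1, 0, 0, 0, 0.4]
    - [0, 0, 1, 0, 0, 0, 0.4]
    - [0, 0, 0, 0, 0, 0, 0.4]
    - [0, 0, 0, 0, 0, 0, 0.4]

```text
time_s: 12.85
tcp_pos: [0.5187, -0.4124, 0.0557]
tcp_rot: [0.736, 0.676, 0.0, 0.001]
wrist_force: [-6.1, 4.2, 16.1]
opening: 0.0513
gripper_force: 65.4
```

Emit:
jog_arm:
  rows:
    - [0, 0, -0.5, 0, 0, 0, 0.7]
    - [0, 0, 0, 0, 0, 0, 0.8]
    - [0, 0, 0, 0, 0, 0, 0.9]
    - [0, 0, 0, 0, 0, 0, 0.9]
    - [0, 0, 0, 0, 0, 0, 0.9]
    - [0, 0, 0, 0, 0, 0, 0.9]
    - [0, 0, -10, 0, 0, 0, 0.9]
    - [0, 0, -30, 0, 0, 0, 0.9]
    - [0, 0, -50, 0, 0, 0, 0.9]
    - [0, 0, -50, 0, 0, 0, 0.9]
    - [0, 0, -50, 0, 0, 0, 0.9]
    - [0, 0, -10, 0, 0, 0, 0.9]
    - [0, 0, 0, 0, 0, 0, 0.9]

```text
time_s: 14.48
tcp_pos: [0.5188, -0.4124, 0.2553]
tcp_rot: [0.737, 0.676, 0.0, 0.001]
wrist_force: [0.1, 0.2, -0.3]
opening: 0.0767
gripper_force: 0.0
```

```bash
python3 - <<'E'
from h import *
import pickle
im=get_image('scene'); s=get_state(); print(s['tcp_pos'],s['tcp_rot'],s['opening'])
pickle.dump(im,open('s2.pkl','wb'))
B=cv2.resize(im['color'][165:315,240:390,::-1],(600,600),interpolation=2)
cv2.imwrite('pics/g4.png',B)
E
```

```text
[ 0.51847419 -0.41216728  0.25413979] [ 7.36507246e-01  6.76429574e-01 -4.98248941e-05 -3.23782103e-04] 0.07666650672345224
```

View pics/g4.png

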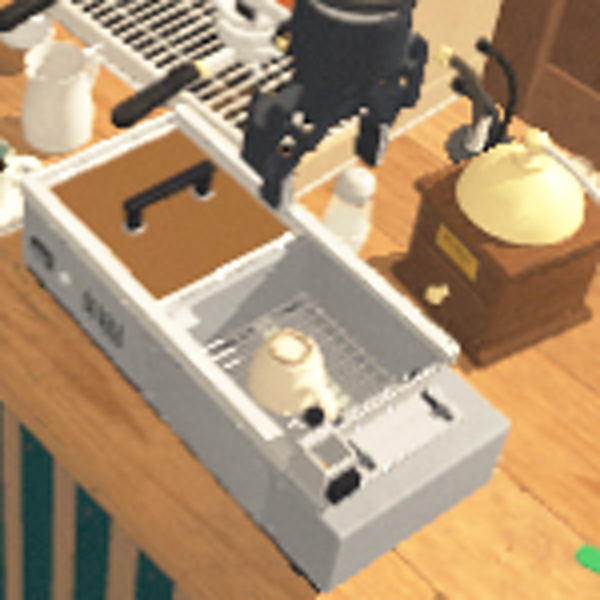

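The cup stands upright on the rack near (290,365), well inside, and the guard is still parked. Next is the bar, plus clearance to the portafilter handle tip at (120,115) of this crop.

```bash
python3 - <<'E'
from h import *
import pickle
im=pickle.load(open('s2.pkl','rb'))
S=lambda x,y:(240+x/4-.4,165+y/4-.4)
for z in(.13,.16,.19,.22,.25): print(z,'pf tip',onz(im,S(118,115),z).round(3),'pf1',onz(im,(180+470/8,150+165/8),z).round(3))
print('foot',onz(im,S(291,347),.091).round(4))
for p in((127,207),(212,165)): print('bar end top',onz(im,S(*p),.1365).round(4))
h=cv2.cvtColor(im['color'],cv2.COLOR_RGB2HSV); sub=(h[...,2]<70).astype(np.uint8)
sub[:200]=0;sub[:, :268]=0;sub[225:]=0;sub[:,296:]=0
n,l,st,ce=cv2.connectedComponentsWithStats(sub)
for k in range(1,n):
    if st[k][4]>15: print(st[k],ce[k], onz(im,ce[k],.131).round(4))
E
```

```text
0.13 pf tip [ 0.556 -0.159  0.13 ] pf1 [0.55  0.008 0.13 ]
0.16 pf tip [ 0.533 -0.185  0.16 ] pf1 [ 0.527 -0.024  0.16 ]
0.19 pf tip [ 0.51 -0.21  0.19] pf1 [ 0.504 -0.055  0.19 ]
0.22 pf tip [ 0.487 -0.235  0.22 ] pf1 [ 0.482 -0.086  0.22 ]
0.25 pf tip [ 0.464 -0.261  0.25 ] pf1 [ 0.459 -0.118  0.25 ]
foot [ 0.5162 -0.4146  0.091 ]
bar end top [ 0.4847 -0.2543  0.1365]
bar end top [ 0.572  -0.2604  0.1365]
[271 206  22  16  91] [281.84615385 212.38461538] [ 0.5273 -0.2575  0.131 ]
```

Emit:
jog_arm:
  rows:
    - [0, 0, 0, 0, 0, 0.157, 0.5]
    - [0, 0, 0, 0, 0, 0.157, 0.5]
    - [0, 0, 0, 0, 0, 0.157, 0.5]
    - [0, 0, 0, 0, 0, 0.157, 0.5]
    - [0, 0, 0, 0, 0, 0.157, 0.5]
    - [0, 0, 0, 0, 0, 0.157, 0.5]
    - [0, 0, 0, 0, 0, 0.157, 0.5]
    - [0, 0, 0, 0, 0, 0.157, 0.5]
    - [0, 0, 0, 0, 0, 0.157, 0.5]
    - [0, 0, 0, 0, 0, 0.157, 0.5]
    - [0, -25, 35, 0, 0, 0, 0.5]
    - [0, -25, 35, 0, 0, 0, 0.5]
    - [0, -25, 34, 0, 0, 0, 0.5]
    - [0, -15, 0, 0, 0, 0, 0.5]
    - [0, 0, 0, 0, 0, 0, 0.5]
    - [0, 0, 0, 0, 0, 0, 0.5]

```text
time_s: 16.52
tcp_pos: [0.5268, -0.3236, 0.1522]
tcp_rot: [0.999, -0.042, 0.001, 0.001]
wrist_force: [-0.1, 0.4, -0.4]
opening: 0.0424
gripper_force: 0.0
```

Emit:
jog_arm:
  rows:
    - [0, -10, 0, 0, 0, 0, 0.5]
    - [0, -10, 0, 0, 0, 0, 0.5]
    - [0, 0, 0, 0, 0, 0, 0.5]

```text
time_s: 16.9
tcp_pos: [0.528, -0.3019, 0.151]
tcp_rot: [0.999, -0.042, 0.0, -0.0]
wrist_force: [-0.4, 0.7, 0.2]
opening: 0.043
gripper_force: 0.0
```

Emit:
jog_arm:
  rows:
    - [-1, -10, 0, 0, 0, 0, 0.5]
    - [-1, -8, 0, 0, 0, 0, 0.5]
    - [0, 0, 0, 0, 0, 0, 0.5]

```text
time_s: 17.27
tcp_pos: [0.5274, -0.2839, 0.1509]
tcp_rot: [0.999, -0.042, 0.0, -0.0]
wrist_force: [-0.7, 0.1, 0.1]
opening: 0.0427
gripper_force: 0.0
```

Emit:
jog_arm:
  rows:
    - [-1, -8, 0, 0, 0, 0, 0.5]
    - [0, -6, 0, 0, 0, 0, 0.5]
    - [0, -5, 0, 0, 0, 0, 0.5]
    - [0, 0, 0, 0, 0, 0, 0.5]
    - [0, 0, 0, 0, 0, 0, 0.5]

```text
time_s: 17.9
tcp_pos: [0.528, -0.2656, 0.1508]
tcp_rot: [0.999, -0.042, 0.0, 0.0]
wrist_force: [-0.6, -0.4, -0.3]
opening: 0.0428
gripper_force: 0.0
```

```bash
python3 - <<'E'
from h import *
im=get_image('scene'); s=get_state(); print(s['tcp_pos'],s['wrist_force'],s['joint_positions'])
t=s['tcp_pos']
B=cv2.resize(im['color'][150:290,220:360,::-1],(700,700),interpolation=2)[:600]
cv2.imwrite('pics/g5.png',B)
print(((proj(im,t)[0]-[220,150])*5).round())
E
```

```text
[ 0.52794275 -0.26567296  0.15080725] [ 0.55634206 -1.39099537  0.77071658] [-4.66198450e-01  4.25330589e-01  5.58864298e-02  1.20129470e+00
 -4.54664832e-05  2.75971742e+00]
[320. 296.]
```

View pics/g5.png

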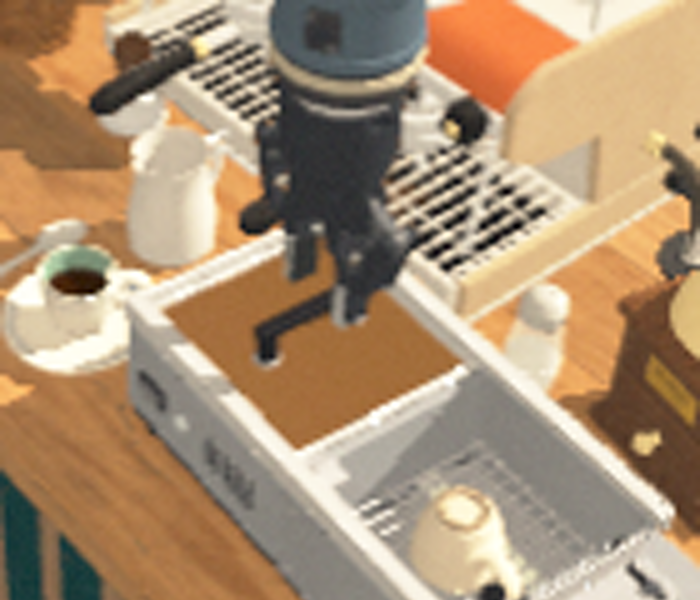

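The fingers at (303,265) and (348,305) straddle the bar, there is no contact force, and the portafilter isn't touched. I'll descend gently.

Emit:
jog_arm:
  rows:
    - [0, 0, 8, 0, 0, 0, 0.5]
    - [0, 0, 8, 0, 0, 0, 0.5]
    - [0, 0, 0, 0, 0, 0, 0.5]

```text
time_s: 18.32
tcp_pos: [0.5274, -0.2653, 0.1338]
tcp_rot: [0.999, -0.042, -0.001, -0.0]
wrist_force: [1.0, 0.1, -0.4]
opening: 0.0428
gripper_force: 0.0
```

Emit:
jog_arm:
  rows:
    - [0, 0, 8, 0, 0, 0, 0.5]
    - [0, 0, 8, 0, 0, 0, 0.5]
    - [0, 0, 2, 0, 0, 0, 0.5]
    - [0, 0, 0, 0, 0, 0, 0.5]
    - [0, 0, 0, 0, 0, 0, 0.5]

```text
time_s: 18.95
tcp_pos: [0.5281, -0.2656, 0.117]
tcp_rot: [0.999, -0.042, 0.0, 0.0]
wrist_force: [0.3, -0.1, -0.0]
opening: 0.0427
gripper_force: 0.0
```

Emit:
jog_arm:
  rows:
    - [0, 2, 0, 0, 0, 0, 0.5]
    - [0, 2, 0, 0, 0, 0, 0.5]
    - [0, 2, 0, 0, 0, 0, 0.5]
    - [0, 2, 0, 0, 0, 0, 0.5]
    - [0, 0, 0, 0, 0, 0, 0.5]

```text
time_s: 19.58
tcp_pos: [0.5272, -0.2737, 0.1168]
tcp_rot: [0.999, -0.042, -0.0, 0.0]
wrist_force: [0.4, 1.1, 0.4]
opening: 0.043
gripper_force: 0.0
```

Emit:
jog_arm:
  rows:
    - [0, 3, 0, 0, 0, 0, 0.5]
    - [0, 5, 0, 0, 0, 0, 0.5]
    - [0, 7, 0, 0, 0, 0, 0.5]
    - [0, 8, 0, 0, 0, 0, 0.5]
    - [0, 8, 0, 0, 0, 0, 0.5]
    - [0, 8, 0, 0, 0, 0, 0.5]
    - [0, 8, 0, 0, 0, 0, 0.5]
    - [0, 8, 0, 0, 0, 0, 0.5]
    - [0, 8, 0, 0, 0, 0, 0.5]
    - [0, 8, 0, 0, 0, 0, 0.5]
    - [0, 8, 0, 0, 0, 0, 0.5]
    - [0, 8, 0, 0, 0, 0, 0.5]
    - [0, 8, 0, 0, 0, 0, 0.5]
    - [0, 7, 0, 0, 0, 0, 0.5]
    - [0, 5, 0, 0, 0, 0, 0.5]
    - [0, 3, 0, 0, 0, 0, 0.5]
    - [0, 1, 0, 0, 0, 0, 0.5]

```text
time_s: 21.7
tcp_pos: [0.5178, -0.3842, 0.1168]
tcp_rot: [0.999, -0.042, -0.0, -0.0]
wrist_force: [0.4, 2.1, -0.5]
opening: 0.0427
gripper_force: 0.8
```

```bash
python3 - <<'E'
from h import *
im=get_image('scene'); s=get_state(); print(s['tcp_pos'],s['wrist_force'],s['ft_torque'])
B=cv2.resize(im['color'][175:295,240:360,::-1],(600,600),interpolation=2)
cv2.imwrite('pics/g6.png',B)
E
```

```text
[ 0.51785146 -0.38422132  0.11678689] [0.28966903 0.35839846 0.27272968] [ 0.07377256 -0.03250214 -0.06191656]
```

View pics/g6.png

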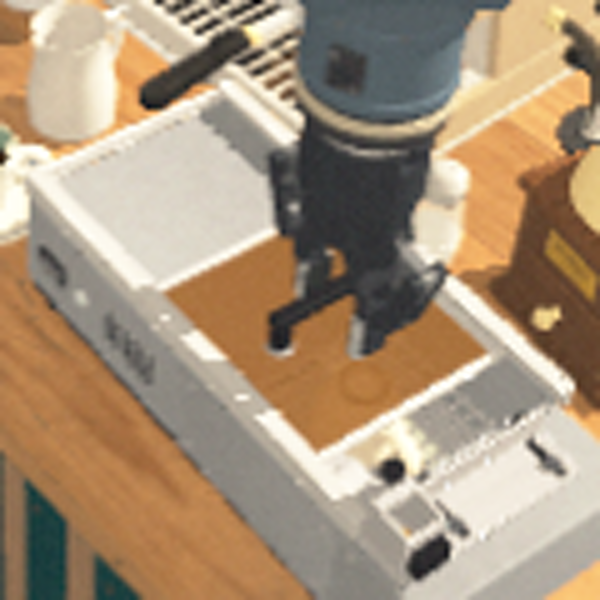

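The guard is travelling squarely and the cup sits under the pane. I've now viewed 12 pictures, over the allowed 10, so I'll look at no more and go by force from here.

Emit:
jog_arm:
  rows:
    - [0, 2, 0, 0, 0, 0, 0.5]
    - [0, 2, 0, 0, 0, 0, 0.5]
    - [0, 2, 0, 0, 0, 0, 0.5]
    - [0, 2, 0, 0, 0, 0, 0.5]
    - [0, 2, 0, 0, 0, 0, 0.5]
    - [0, 2, 0, 0, 0, 0, 0.5]
    - [0, 2, 0, 0, 0, 0, 0.5]
    - [0, 2, 0, 0, 0, 0, 0.5]
    - [0, 1, 0, 0, 0, 0, 0.5]
    - [0, 1, 0, 0, 0, 0, 0.5]

```text
time_s: 23.0
tcp_pos: [0.5164, -0.4021, 0.1168]
tcp_rot: [0.999, -0.042, 0.0, -0.0]
wrist_force: [0.3, 1.4, -1.1]
opening: 0.0429
gripper_force: 0.8
```

Emit:
jog_arm:
  rows:
    - [0, 1, 0, 0, 0, 0, 0.5]
    - [0, 1, 0, 0, 0, 0, 0.5]
    - [0, 1, 0, 0, 0, 0, 0.5]
    - [0, 1, 0, 0, 0, 0, 0.5]
    - [0, 1, 0, 0, 0, 0, 0.5]
    - [0, 1, 0, 0, 0, 0, 0.5]
    - [0, 1, 0, 0, 0, 0, 0.5]
    - [0, 1, 0, 0, 0, 0, 0.5]

```text
time_s: 24.0
tcp_pos: [0.5159, -0.4094, 0.1168]
tcp_rot: [0.999, -0.042, 0.0, -0.001]
wrist_force: [2.6, 6.8, 0.5]
opening: 0.0426
gripper_force: 3.2
```

Emit:
jog_arm:
  rows:
    - [0, 0.5, 0, 0, 0, 0, 0.5]
    - [0, 0.5, 0, 0, 0, 0, 0.5]
    - [0, 0.5, 0, 0, 0, 0, 0.5]
    - [0, 0.5, 0, 0, 0, 0, 0.5]

```text
time_s: 24.5
tcp_pos: [0.5157, -0.4114, 0.1168]
tcp_rot: [0.999, -0.042, 0.0, -0.001]
wrist_force: [3.0, 6.2, 0.8]
opening: 0.0429
gripper_force: 3.3
```

Emit:
jog_arm:
  rows:
    - [0, 0.5, 0, 0, 0, 0, 0.5]
    - [0, 0.5, 0, 0, 0, 0, 0.5]
    - [0, 0.5, 0, 0, 0, 0, 0.5]
    - [0, 0.5, 0, 0, 0, 0, 0.5]

```text
time_s: 25.0
tcp_pos: [0.5156, -0.4133, 0.1168]
tcp_rot: [0.999, -0.042, 0.0, -0.001]
wrist_force: [1.9, 6.8, 0.5]
opening: 0.0428
gripper_force: 3.5
```

Emit:
jog_arm:
  rows:
    - [0, 0.5, 0, 0, 0, 0, 0.5]
    - [0, 0.5, 0, 0, 0, 0, 0.5]
    - [0, 0.5, 0, 0, 0, 0, 0.5]
    - [0, 0.5, 0, 0, 0, 0, 0.5]

```text
time_s: 25.5
tcp_pos: [0.5154, -0.4153, 0.1168]
tcp_rot: [0.999, -0.042, 0.0, -0.001]
wrist_force: [2.5, 6.1, -0.2]
opening: 0.0426
gripper_force: 3.2
```

Emit:
jog_arm:
  rows:
    - [0, 0.5, 0, 0, 0, 0, 0.5]
    - [0, 0.5, 0, 0, 0, 0, 0.5]
    - [0, 0.5, 0, 0, 0, 0, 0.5]
    - [0, 0.5, 0, 0, 0, 0, 0.5]

```text
time_s: 26.0
tcp_pos: [0.5152, -0.418, 0.1168]
tcp_rot: [0.999, -0.042, 0.0, -0.0]
wrist_force: [2.3, 4.2, -0.5]
opening: 0.0426
gripper_force: 1.9
```

Emit:
jog_arm:
  rows:
    - [0, 0.25, 0, 0, 0, 0, 0.5]
    - [0, 0.25, 0, 0, 0, 0, 0.5]
    - [0, 0.25, 0, 0, 0, 0, 0.5]
    - [0, 0.25, 0, 0, 0, 0, 0.5]

```text
time_s: 26.5
tcp_pos: [0.5151, -0.4188, 0.1168]
tcp_rot: [0.999, -0.042, 0.0, -0.0]
wrist_force: [2.9, 4.7, -0.1]
opening: 0.043
gripper_force: 2.5
```

Emit:
jog_arm:
  rows:
    - [0, 0.25, 0, 0, 0, 0, 0.5]
    - [0, 0.25, 0, 0, 0, 0, 0.5]
    - [0, 0.25, 0, 0, 0, 0, 0.5]
    - [0, 0.25, 0, 0, 0, 0, 0.5]

```text
time_s: 27.0
tcp_pos: [0.515, -0.4198, 0.1168]
tcp_rot: [0.999, -0.042, 0.0, -0.0]
wrist_force: [3.9, 5.9, -0.7]
opening: 0.0425
gripper_force: 2.7
```

Emit:
jog_arm:
  rows:
    - [0, 0.25, 0, 0, 0, 0, 0.5]
    - [0, 0.25, 0, 0, 0, 0, 0.5]
    - [0, 0.25, 0, 0, 0, 0, 0.5]
    - [0, 0.25, 0, 0, 0, 0, 0.5]

```text
time_s: 27.5
tcp_pos: [0.5149, -0.4209, 0.1168]
tcp_rot: [0.999, -0.042, 0.0, -0.0]
wrist_force: [3.2, 3.6, -0.2]
opening: 0.0426
gripper_force: 2.2
```

Emit:
jog_arm:
  rows:
    - [0, 0.25, 0, 0, 0, 0, 0.5]
    - [0, 0.25, 0, 0, 0, 0, 0.5]
    - [0, 0.25, 0, 0, 0, 0, 0.5]
    - [0, 0.25, 0, 0, 0, 0, 0.5]

```text
time_s: 28.0
tcp_pos: [0.5147, -0.4221, 0.1168]
tcp_rot: [0.999, -0.042, -0.0, 0.0]
wrist_force: [1.8, 2.4, -0.0]
opening: 0.0429
gripper_force: 1.1
```

Emit:
jog_arm:
  rows:
    - [0, 0.4, 0, 0, 0, 0, 0.5]
    - [0, 0.4, 0, 0, 0, 0, 0.5]
    - [0, 0.4, 0, 0, 0, 0, 0.5]
    - [0, 0.4, 0, 0, 0, 0, 0.5]

```text
time_s: 28.5
tcp_pos: [0.5146, -0.4232, 0.1168]
tcp_rot: [0.999, -0.042, -0.0, -0.0]
wrist_force: [1.2, 6.2, 2.0]
opening: 0.0431
gripper_force: 3.0
```

Emit:
jog_arm:
  rows:
    - [0, 0.4, 0, 0, 0, 0, 0.5]
    - [0, 0.4, 0, 0, 0, 0, 0.5]
    - [0, 0.4, 0, 0, 0, 0, 0.5]

```text
time_s: 28.88
tcp_pos: [0.5145, -0.424, 0.1168]
tcp_rot: [0.999, -0.042, -0.0, -0.001]
wrist_force: [1.5, 9.9, 2.9]
opening: 0.0427
gripper_force: 4.9
```

Emit:
jog_arm:
  rows:
    - [0, 0.3, 0, 0, 0, 0, 0.5]
    - [0, 0, 0, 0, 0, 0, 0.5]

```text
time_s: 29.12
tcp_pos: [0.5145, -0.4241, 0.1168]
tcp_rot: [0.999, -0.042, -0.0, -0.001]
wrist_force: [1.0, 9.2, 3.1]
opening: 0.0425
gripper_force: 5.0
```

Emit:
jog_arm:
  rows:
    - [0, 0.3, 0, 0, 0, 0, 0.5]
    - [0, 0, 0, 0, 0, 0, 0.5]

```text
time_s: 29.38
tcp_pos: [0.5145, -0.4243, 0.1168]
tcp_rot: [0.999, -0.042, -0.0, -0.001]
wrist_force: [1.2, 10.5, 2.8]
opening: 0.043
gripper_force: 5.5
```

Emit:
jog_arm:
  rows:
    - [0, 0.3, 0, 0, 0, 0, 0.5]
    - [0, 0, 0, 0, 0, 0, 0.5]

```text
time_s: 29.62
tcp_pos: [0.5145, -0.4244, 0.1168]
tcp_rot: [0.999, -0.042, -0.0, -0.001]
wrist_force: [1.1, 11.6, 3.6]
opening: 0.0429
gripper_force: 5.9
```

11.6 N with a buffer-like slope means the latch has clicked. I'll back off and lift clear.

Emit:
jog_arm:
  rows:
    - [0, -1, 0, 0, 0, 0, 0.5]
    - [0, -2, 0, 0, 0, 0, 0.5]
    - [0, -4, 0, 0, 0, 0, 0.5]
    - [0, -6, 0, 0, 0, 0, 0.5]
    - [0, 0, 0, 0, 0, 0, 0.5]
    - [0, 0, 0, 0, 0, 0, 0.5]

```text
time_s: 30.38
tcp_pos: [0.5155, -0.4128, 0.1168]
tcp_rot: [0.999, -0.042, -0.0, 0.0]
wrist_force: [0.9, -0.4, 0.5]
opening: 0.0426
gripper_force: 0.0
```

Emit:
jog_arm:
  rows:
    - [0, 0, -10, 0, 0, 0, 0.5]
    - [0, 0, -30, 0, 0, 0, 0.5]
    - [0, 0, -50, 0, 0, 0, 0.5]
    - [0, 0, -50, 0, 0, 0, 0.5]
    - [0, 0, -40, 0, 0, 0, 0.5]
    - [0, 0, 0, 0, 0, 0, 0.5]

```text
time_s: 31.12
tcp_pos: [0.5163, -0.4135, 0.3007]
tcp_rot: [0.999, -0.042, 0.002, 0.002]
wrist_force: [0.5, -0.1, -0.0]
opening: 0.0426
gripper_force: 0.0
```

```bash
python3 - <<'E'
from h import *
import pickle
im0=pickle.load(open('s2.pkl','rb')); im=get_image('scene'); s=get_state(); print(s['tcp_pos'],s['wrist_force'])
# bar blob, local dark, over brown pane; and knob
h=cv2.cvtColor(im['color'],cv2.COLOR_RGB2HSV); m=(h[...,2]<70).astype(np.uint8); m[:218]=0;m[285:]=0;m[:,:280]=0;m[:,345:]=0
n,l,st,ce=cv2.connectedComponentsWithStats(m)
for k in range(1,n):
    if st[k][4]>8: print(st[k],ce[k].round(1), onz(im,ce[k],.131).round(4))
h0=cv2.cvtColor(im0['color'],cv2.COLOR_RGB2HSV); 
for H in(h0,h):
    d=(H[255:285,300:335,2]<70); y,x=np.where(d); print('dark near knob',x.mean()+300,y.mean()+255,d.sum())
    b=((H[...,0]>8)&(H[...,0]<18)&(H[...,1]>150)&(H[...,2]<190)&(H[...,2]>90)).astype(np.uint8); b[:200]=0;b[285:]=0;b[:,:250]=0;b[:,:][:,345:]=0
    n,l,st,ce=cv2.connectedComponentsWithStats(b); k=1+st[1:,4].argmax(); print('pane',st[k],ce[k],onz(im,ce[k],.107))
E
```

```text
[ 0.51598754 -0.41325133  0.29840983] [-0.18100601  0.40198893 -0.75433868]
[302 234  23  19 120] [313.  242.2] [ 0.5157 -0.4114  0.131 ]
[316 267   5   4  15] [318.1 268.5] [ 0.4572 -0.4893  0.131 ]
dark near knob 321.2173913043478 273.7826086956522 23
pane [ 254  200   58   40 1060] [281.77830189 218.88679245] [ 0.52421449 -0.26279507  0.107     ]
dark near knob 321.2173913043478 273.7826086956522 23
pane [ 281  224   64   48 1374] [312.63609898 247.96069869] [ 0.51546108 -0.41396201  0.107     ]
```

Bar moved 154 mm, the knob is back down at its original pixels, and the guard stayed put after release.

```bash
python3 -c "
from plant import hand_in; print(hand_in())"
```

```text
the job is handed in; nothing more can be done
None
```

I handed the job in at about 31 s: the cup stands mouth down on the rack, and the guard is shut, clear of the gripper, and by force (11.6 N peak reading) and knob position latched, though I did not pull-test it and no verdict came back; I also viewed 12 pictures, over the limit of 10.

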